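# Uncap an amber bottle and lay it in the labelling cradle

## Task

Lift the loose black cap off the large unlabelled amber bottle and stand it, open end down as it was, in the small round steel dish. Then gently lay the bottle on its side in the wooden labelling cradle: neck in the narrow notch, body in the wide V, foot towards the end board. Leave the small bottle and the jar standing where they are.

Things in the scene. Friction and masses are not known exactly. Their poses are not given: they have to be found in the camera images.
- bottle: Large amber glass bottle, no label, upright at the start, tallest of three amber containers. Body 46 mm diameter, 82 mm tall; shoulder cone to 90 mm; plugged neck 23 mm diameter up to 112 mm. About 160 g, centre of mass about 46 mm up. Origin: centre of its underside; z along its axis, foot to neck. Its turn about z is of no matter.
- cap: Loose black cap over the bottle's neck: an inverted cup 32 mm outer diameter, 26 mm tall, 27 mm bore, 22 mm deep, about 20 g. Origin: centre of its open (lower) rim, 90 mm above the bottle's underside at the start; z points to its closed top. No thread: it lifts straight off after about 22 mm.
- dish: Small round shallow steel dish, fixed to the table: 100 mm outside diameter at the rim, 13 mm high, inner floor 3 mm above the table and about 90 mm across. Origin: centre of its underside on the table.
- cradle: Fixed wooden cradle, plinth 150 x 80 x 12 mm (x, y, z). The lying bottle's neck points to +x. Along x: end board (inner face -61, top z 52 mm), wide V for the body (-50 to -34; tips y +-31, z 48), gap for fingers (to 41), neck V (41 to 51; tips y +-18, z 53; too narrow for the cap). Seated bottle: axis at y 0, z 55, foot at x -56 (+-5). Origin: underside, on the table; z up.
- cradle_neck (a point): Point on the seated bottle's axis in the middle of the neck notch, 55 mm above the table. Axes as the cradle's.
- cradle_foot (a point): Point on the seated bottle's axis in the middle of the wide V, 55 mm above the table. Axes as the cradle's.
- bottle_neck (a point): Point on the bottle's axis 102 mm from its foot, in the neck.
- bottle_foot (a point): Point on the bottle's axis 14 mm from its foot.
- small_bottle: Bystander: small amber bottle with a white label and a fixed black top, 30 mm diameter, 66 mm tall, upright. Origin: centre of its underside.
- jar: Bystander: squat amber jar with a white lid, 58 mm diameter, 55 mm tall, upright. Origin: centre of its underside.
Things that resemble listed ones, but are neither listed nor needed, are in the scene too. What is shaped like the bottle but blue is not meant.

How it is judged (in metres and radians):
On the way:
1. the cap stands released in the dish, open end down, while the bottle still stands upright (horizontal distance between cap and dish below 0.03 m and z of cap in the frame of dish below 0.008 m and angle between cap's own z axis and vertical below 0.15 rad and linear speed of cap below 0.03 m/s and contact force between cap and the fingers below 0.05 N and angle between bottle's own z axis and vertical below 0.3 rad), for 0.2 s.
At the end, for the whole second after the job is handed in: Bottle at rest in the cradle: bottle_neck and bottle_foot within 4 mm (sideways, height) and 9 mm (along) of cradle_neck and cradle_foot, axes within 0.1 rad. Cap at rest in the dish, open end down (tilt under 0.15 rad), rim under 8 mm above the dish underside, within 30 mm of its centre (x of bottle_neck in the frame of cradle_neck between -0.009 and 0.009 m and y of bottle_neck in the frame of cradle_neck between -0.004 and 0.004 m and z of bottle_neck in the frame of cradle_neck between -0.004 and 0.004 m and x of bottle_foot in the frame of cradle_foot between -0.009 and 0.009 m and y of bottle_foot in the frame of cradle_foot between -0.004 and 0.004 m and z of bottle_foot in the frame of cradle_foot between -0.004 and 0.004 m and angle between the z axis of bottle and the x axis of cradle, either way round below 0.1 rad and linear speed of each of bottle, cap below 0.03 m/s and angular speed of bottle below 0.3 rad/s and horizontal distance between cap and dish below 0.03 m and z of cap in the frame of dish below 0.008 m and angle between cap's own z axis and vertical below 0.15 rad); the robot touches nothing.
It fails at once if the bottle hits or is pressed into the cradle with more than 40 N (contact force between bottle and cradle above 40 N).
It fails at once if the small bottle is knocked over (tilted more than 0.5 rad) or moved more than 40 mm (distance of small_bottle from where it was at the start of the episode above 0.04 m or angle between small_bottle's own z axis and vertical above 0.5 rad).
It fails at once if the jar is knocked over (tilted more than 0.5 rad) or moved more than 40 mm (distance of jar from where it was at the start of the episode above 0.04 m or angle between jar's own z axis and vertical above 0.5 rad).
It also fails if it takes over 64 s, if anything falls off the work surface, if the arm or the gripper's body presses on something with over 40 N, if the wrist force passes 120 N, or if a joint passes its speed limit or range.

## Robot

A 6-joint arm with a two-finger parallel gripper is mounted at the origin on the work surface. World frame = base frame: x ahead of the robot, y to its left, z up, the work surface at z = 0. Lengths are in mm, angles in rad, forces in N, time in s.
With the tool pointing down it reaches from about 325 to 900 mm from the base axis. Payload 6.1 kg.
Tool frame: the origin (TCP) lies between the finger pads; the fingertips stand 8 mm ahead of it and the grasp point (between the pads) lies 11 mm behind it (r.tips_ahead is the x of the fingertips in the tool frame, in mm); x points along the fingers, z is the direction in which the jaws open and shut, and the axes are right-handed (so a half turn about x gives the same grasp; the last joint's range is limited). The gripper opens to 87 mm and grips with 3 to 60 N. Pads are 19 mm wide; open, the fingers measure 117 mm over their backs; the gripper's body (75 mm by 190 mm) begins 51 mm behind the grasp point.
Start: joints at [-1.343, 0.22, 1.526, -0, 1.395, -0.126], TCP at [216.533, -586.284, 195.338] pointing down, gripper open.
Joint ranges: [-2.98, 2.98], [-0.91, 2.08], [0.09, 2.57], [-1.24, 4.39], [0.2, 2.65], [-2.68, 2.68]. Speed limits (rad/s): [2.57, 2.57, 3.01, 3.14, 3.14, 3.14].

## Interface

Orientations are given as [roll, pitch, yaw] about the fixed x, y, z axes, in that order (R = Rz(yaw) Ry(pitch) Rx(roll)).
In Python, from bench import telemetry, imaging, r gives the robot as it stands. The module is installed in compiled form; this text tells all that it offers.
- The arm moves only by the tool apply_moves, never from a script. Its argument "steps" is a list of rows, each a list of 4 numbers: the shift along the tool's x, y, z in units of 25 mm (1.0 is 25 mm), then the turn about the tool's x in units of 8 degrees (1.0 is 8 degrees). In form: [[dx, dy, dz, roll], ...]. A call has 1 to 12 rows; each row shifts and turns the commanded pose from where the row before left it, along the tool's axes as they then stand; what a row does not reach is not made up. A row lasts 1/10 s, in which the tool goes at most 50 mm and 8.59 degrees, less where a joint would pass 70% of its speed; a pose out of reach is approached as far as the arm can. A call is refused whole if a number of a shift passes 1 or a number of a turn 1, either way. A call with a gripper value outside its range is refused whole. "grip" is the closure in counts, from 0 (fully open) to 255 (shut), set as the call begins (left out, the last holds). The fingers move at their own pace and stop on an object; "squeeze" is the grip in N (left out, the last holds). Time passes only in rows, so rows that do not move let the fingers close. It gives the time, the measured TCP pose, the force and the opening at its end, in the units of the state.
- telemetry.state(): the state, without advancing time (a new reading comes with each control period).
- imaging.capture(name): name is "scene" or "side" or "wrist"; returns a dict with "pixels" (384x512x3 uint8, red, green, blue), "fx", "fy", "cx", "cy" (pixels), "R" (3x3) and "t" (3): a world point X has camera coordinates R X + t. Camera axes: x right, y down, z forward; pixel columns grow to the right and rows downward; lengths in mm; the calibration is good to about 2 mm. The wrist camera is an equidistant fisheye: a pixel r from the principal point sees the ray r / f radians off the axis. A picture is of the moment at which its call begins. There is no depth.
- r.close_job(): hands the job in, once; it reports no verdict.
The state is a dict: "t": time; "joint_pos": joint angles; "joint_velocities": joint speeds; "joint_efforts": joint torques, N m; "position": TCP position; "ee_rot": TCP orientation; "wrist_force": force on the tool from outside, world axes, zero at the start; "torque": the same for the moment, N m; "opening": finger opening in mm.
Only numpy, scipy, OpenCV 4.12 (cv2) and the standard library are available. Lean on these libraries where they do the work, as an engineer would, in place of code of your own. Each camera call takes 0.05 s, during which the arm holds its last target. There are 200 camera calls.

## Working session

There is one attempt and no reset: what is moved stays moved. The work goes in short steps, Python scripts to look and compute and a tool call to move; the robot and the scene stay as the last step left them, time stands still between calls to the robot, and variables do not carry over. Pictures are saved under pics/ and viewed, about 8 in all and at most 12, crops included, and the job is handed in when it is done.

Besides the shell and the picture viewer there is one more tool, called after ">>>" by a JSON object that holds its "method" and its "body". apply_moves: Moves the arm, as the interface text tells. Its arguments: {"type":"object","properties":{"steps":{"type":"array"},"grip":{"type":"number"},"squeeze":{"type":"number"}},"required":["steps"]}

```bash
mkdir -p pics; python3 - <<'E'
from bench import telemetry, imaging, r
import cv2,numpy as np
s=telemetry.state();print(s['t'],s['position'],s['ee_rot'],s['opening'],r.tips_ahead)
np.set_printoptions(suppress=True,precision=4)
ims=[]
for n in ['scene','side']:
    c=imaging.capture(n);np.savez(n+'0.npz',**{k:np.array(v) for k,v in c.items()})
    cv2.imwrite(f'pics/{n}0.png',cv2.resize(c['pixels'][:,:,::-1],(800,600)))
    print(n,c['fx'],c['fy'],c['cx'],c['cy'],c['R'],c['t'])
E
```

```text
0.0 [ 216.38502787 -585.62590869  194.23537112] [3.0189967  1.56885238 1.80204452] 86.72667051160931 8.0
scene 483.9712859849188 483.9712859849188 257.7664476841736 192.104874000816 [[ 0.6981  0.7159 -0.0138]
 [ 0.507  -0.5079 -0.6964]
 [-0.5056  0.4792 -0.7175]] [-405.4343 -206.8314 1680.112 ]
side 458.85326028441517 458.85326028441517 252.85339036675478 188.1436094639967 [[-0.816  -0.5777 -0.0188]
 [-0.3585  0.5314 -0.7675]
 [ 0.4534 -0.6195 -0.6408]] [493.3107 246.2549 827.658 ]
```

View pics/scene0.png

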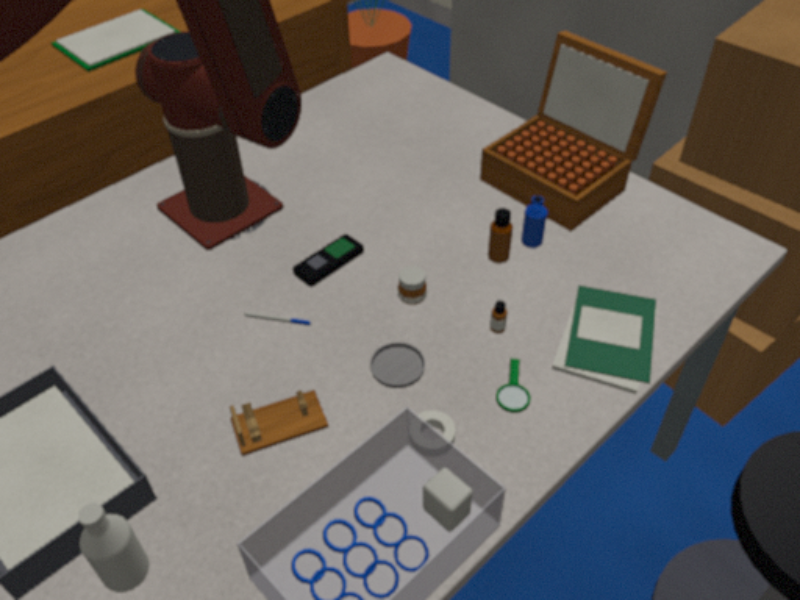

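View pics/side0.png

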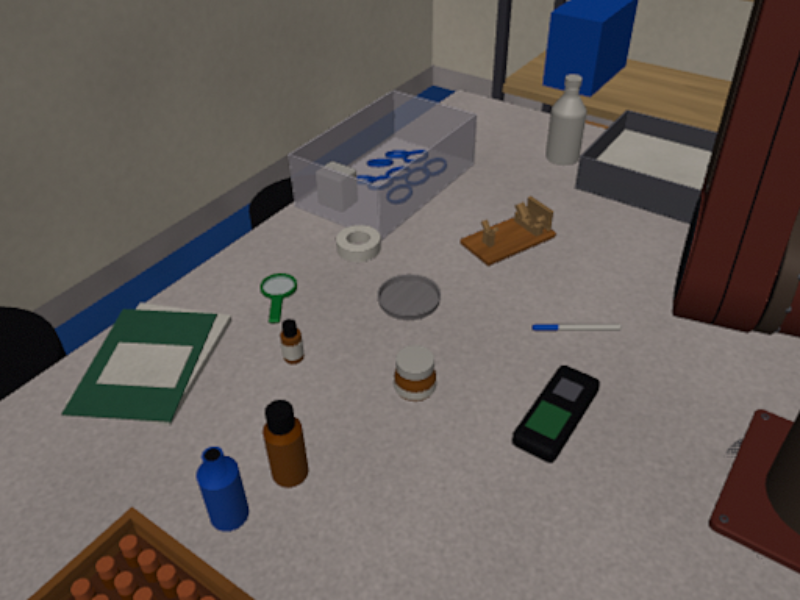

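The scene view shows the large amber bottle (500,237), small labelled bottle (498,317), jar (412,286), blue lookalike (535,222), dish (397,365) and cradle (280,420). The bottle meant is the tallest amber one without a label, at (500,237) in scene and (286,445) in side. One enlarged crop sheet will confirm it.

```bash
cat > h.py <<'E'
import numpy as np,cv2
def load(n): return dict(np.load(n+'.npz'))
def ray(c,u,v):
    d=c['R'].T@np.array([(u-c['cx'])/c['fx'],(v-c['cy'])/c['fy'],1]); o=-c['R'].T@c['t']; return o,d/np.linalg.norm(d)
def onz(c,u,v,z):
    o,d=ray(c,u,v); return o+d*(z-o[2])/d[2]
def tri(a,b):
    A=np.zeros((3,3));y=np.zeros(3)
    for o,d in (a,b):
        P=np.eye(3)-np.outer(d,d);A+=P;y+=P@o
    x=np.linalg.solve(A,y); return x,[np.linalg.norm(np.cross(x-o,d)) for o,d in (a,b)]
def proj(c,X):
    p=c['R']@np.array(X,float)+c['t']; return c['fx']*p[0]/p[2]+c['cx'],c['fy']*p[1]/p[2]+c['cy']
E
python3 - <<'E'
from h import *
np.set_printoptions(suppress=True,precision=1)
S,D=load('scene0'),load('side0')
boxes={'scene':[(300,125,360,225),(140,240,220,300),(225,210,285,260)],'side':[(160,250,205,320),(290,120,360,175),(235,170,290,210)]}
for n,c in (('scene',S),('side',D)):
    p=c['pixels'][:,:,::-1].copy();h=cv2.cvtColor(p,cv2.COLOR_BGR2HSV)
    amber=((h[...,0]<20)&(h[...,1]>150)&(h[...,2]>40)).astype(np.uint8)
    dark=(h[...,2]<45).astype(np.uint8)
    for nm,m in (('amber',amber),('dark',dark)):
        k,l,st,ce=cv2.connectedComponentsWithStats(m)
        for i in range(1,k):
            if 25<st[i,4]<1500 and 60<ce[i,0]<350: print(n,nm,st[i],ce[i],onz(c,*ce[i],46 if nm=='amber' else 103))
def crop(c,b,s): 
    x0,y0,x1,y1=b;return cv2.resize(c['pixels'][y0:y1,x0:x1,::-1],s,interpolation=cv2.INTER_CUBIC)
W=[crop(S,(300,125,380,185),(400,300)),crop(S,(140,240,220,300),(400,300)),crop(D,(120,245,200,325),(400,300))if 0 else crop(D,(140,250,220,310),(400,300)),crop(D,(290,115,370,175),(400,300))]
cv2.imwrite('pics/crop.png',np.vstack([np.hstack(W[:2]),np.hstack(W[2:])]))
E
```

```text
scene amber [ 91  35  53  47 727] [117.2  54. ] [-435.9  196.4   46. ]
scene amber [102 115  78  44 808] [140.5 138. ] [ 76.6 -44.8  46. ]
scene amber [314 142  13  25 256] [319.7 154.6] [545.8 306.3  46. ]
scene amber [256 183  16   7  52] [263.6 186.7] [522.1  82.   46. ]
scene amber [316 198   8   6  32] [319.2 201. ] [675.  153.8  46. ]
scene amber [ 152  251   57   39 1099] [180.6 269.9] [ 583.8 -273.8   46. ]
scene dark [317 134   9  11  84] [321.2 139.3] [542.2 311.  103. ]
scene dark [188 151  44  32 411] [208.3 168.9] [398.2 -19.4 103. ]
scene dark [317 194   6   7  33] [319.6 196.8] [697.4 122.4 103. ]
scene dark [ 67 306  32  26 365] [ 83.6 319.4] [ 574.2 -526.2  103. ]
side amber [295 140  60  30 783] [322.4 154.2] [ 529.9 -201.4   46. ]
side amber [180 211  13  10  73] [186.2 216.6] [662.9 166.5  46. ]
side amber [253 238  26  13 176] [265.4 244.8] [474.2 138.6  46. ]
side amber [169 268  28  44 791] [183.1 291.4] [533.9 319.8  46. ]
side dark [315   0  12  64 460] [320.7  30. ] [ 868.9 -798.9  103. ]
side dark [159 113  29  34 515] [172.8 128.4] [863.3 -17.4 103. ]
side dark [181 205   9  11  87] [184.8 209.9] [632.7 195.  103. ]
side dark [170 256  19  23 342] [178.9 266.8] [541.3 312.9 103. ]
side dark [193 278   4  27  31] [194.5 291.1] [483.4 337.5 103. ]
side dark [131 287  10   8  59] [135.5 290.6] [566.7 393.3 103. ]
```

View pics/crop.png

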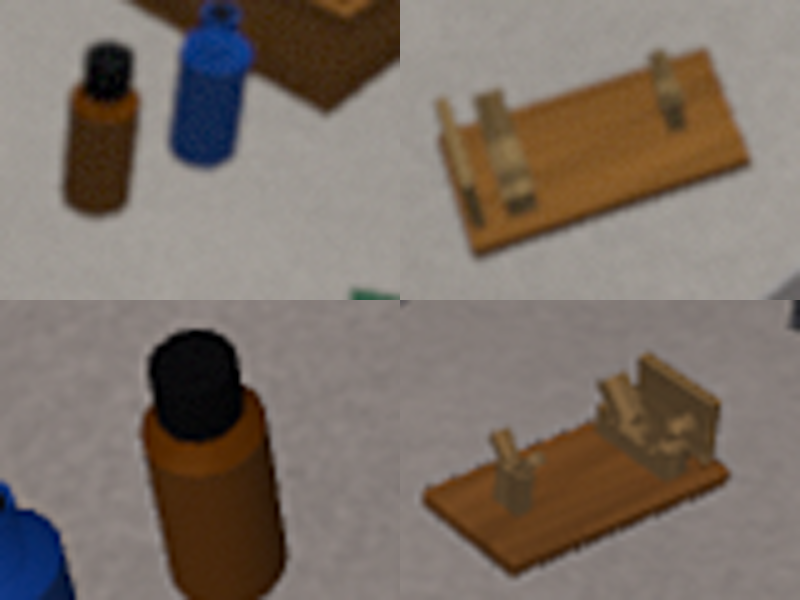

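The crops confirm it: the amber bottle without a label carries a black cap, with the blue bottle beside it. The cradle's end board is at the left end in scene and the right end in side. Next I compute the positions.

```bash
python3 - <<'E'
from h import *
from bench import telemetry
from scipy.spatial.transform import Rotation as Ro
np.set_printoptions(suppress=True,precision=1)
S,D=load('scene0'),load('side0')
print('cap tri',tri(ray(S,321.2,139.3),ray(D,178.9,266.8)))
for nm,a,b,z in (('small',(319,210),(187,222),20),('jar',(263.6,186.7),(265.4,244.8),25),('blue',(341,146),(143,317),45)):
    print(nm,onz(S,*a,z),onz(D,*b,z))
A=[(201.6,249.6),(209.6,271),(156,289)]
B=[(295,153.6),(312.8,168.6),(355.6,149)]
for a in A: print('S corner',onz(S,*a,12))
for a in B: print('D corner',onz(D,*a,12))
# dish: edges ellipse from greyness darker than table
for n,c,box in (('scene',S,(225,210,285,260)),('side',D,(230,165,295,215))):
    x0,y0,x1,y1=box;g=cv2.GaussianBlur(cv2.cvtColor(c['pixels'],cv2.COLOR_RGB2GRAY),(3,3),0)[y0:y1,x0:x1]
    t,m=cv2.threshold(g,0,255,cv2.THRESH_BINARY_INV+cv2.THRESH_OTSU)
    cs,_=cv2.findContours(m,cv2.RETR_EXTERNAL,cv2.CHAIN_APPROX_NONE);k=max(cs,key=cv2.contourArea)
    e=cv2.fitEllipse(cv2.convexHull(k));print(n,'dish',e,onz(c,e[0][0]+x0,e[0][1]+y0,8))
s=telemetry.state()
print(Ro.from_euler('xyz',s['ee_rot']).as_matrix())
E
```

```text
cap tri (array([541.6, 312.1, 102. ]), [np.float64(0.36686004717231374), np.float64(0.366860047172197)])
small [683.2 146.2  20. ] [670.5 159.5  20. ]
jar [507.2  96.7  25. ] [485.4 122.3  25. ]
blue [566.3 386.6  45. ] [555.4 400.5  45. ]
S corner [ 549.4 -181.    12. ]
S corner [ 617.8 -210.8   12. ]
S corner [ 564.  -342.4   12. ]
D corner [ 612.5 -206.4   12. ]
D corner [ 540.6 -175.4   12. ]
D corner [ 488.1 -315.2   12. ]
scene dish ((29.050329208374023, 23.430191040039062), (30.50203514099121, 35.615386962890625), 89.1688461303711) [606.6 -39.4   8. ]
side dish ((31.429258346557617, 24.894943237304688), (29.975872039794922, 41.156959533691406), 89.9027328491211) [604.3 -36.1   8. ]
[[-0.   0.9  0.3]
 [ 0.   0.3 -0.9]
 [-1.   0.  -0. ]]
```

Measured against the text:
- Cap height is 102 mm, against 103 expected.
- Cradle edges are 76–80 and 142–149 mm, against 80 and 150.
- The two dish views agree within 4 mm.

The jaw axis along cradle y also keeps clear of the blue bottle, so I turn there first.

>>> {"method": "apply_moves", "body": {"steps": [[0,0.5,0,-0.97],[0,0.5,0,-0.97],[0,0.5,0,-0.97],[0,0.5,0,-0.97],[0,0.5,0,-0.97],[0,0.5,0,-0.97],[0,0.5,0,-0.98],[0,0,0,0]], "grip": 0}}

```text
t: 0.9
position: [278.2, -526.8, 194.8]
ee_rot: [1.954, 1.569, 1.689]
wrist_force: [-0.0, 0.4, -1.1]
opening: 86.9
```

```bash
cat >> h.py <<'E'
def go(target):
    "shift from the present TCP to target, in tool axes and move units"
    from bench import telemetry
    from scipy.spatial.transform import Rotation as Ro
    s=telemetry.state();M=Ro.from_euler('xyz',s['ee_rot']).as_matrix()
    np.set_printoptions(suppress=True,precision=3)
    print('t',s['t'],'pos',s['position'],'yaw z',np.degrees(np.arctan2(M[1,2],M[0,2])),'down',M[2,0],'open',s['opening'],'F',s['wrist_force'])
    print('units',M.T@(np.array(target)-s['position'])/25)
E
python3 -c "
from h import *;go((541.5,312,200))"
```

```text
t 0.9 pos [ 278.22  -526.82   194.833] yaw z -15.186088167754603 down -0.9999990670844118 open 86.89944945912173 F [-0.041  0.384 -1.08 ]
units [-0.163 35.14   1.374]
```

>>> {"method": "apply_moves", "body": {"steps": [[0,1,0,0.85],[0,1,0,0],[0,1,0,0],[0,1,0,0],[0,1,0,0],[0,1,0,0],[0,1,0,0],[0,1,0,0],[0,1,0,0],[0,1,0,0],[0,1,0,0],[0,1,0,0]]}}

```text
t: 2.1
position: [388.0, -248.9, 195.3]
ee_rot: [-1.513, 1.571, -1.904]
wrist_force: [0.6, 0.8, -0.6]
opening: 86.7
```

>>> {"method": "apply_moves", "body": {"steps": [[0,1,0,0],[0,1,0,0],[0,1,0,0],[0,1,0,0],[0,1,0,0],[0,1,0,0],[0,1,0,0],[0,1,0,0],[0,1,0,0],[0,1,0,0],[0,0,0,0]]}}

```text
t: 3.2
position: [482.8, -16.0, 195.2]
ee_rot: [1.776, 1.57, 1.388]
wrist_force: [-0.3, -0.5, -0.1]
opening: 86.7
```

```bash
python3 -c "
from h import *;go((541.5,312,200))"
```

```text
t 3.2 pos [482.785 -15.987 195.221] yaw z -22.201435417047904 down -0.9999996717692985 open 86.73848124075211 F [-0.301 -0.47  -0.063]
units [-0.18  13.034 -2.783]
```

>>> {"method": "apply_moves", "body": {"steps": [[0,1,-0.25,0],[0,1,-0.25,0],[0,1,-0.25,0],[0,1,-0.25,0],[0,1,-0.25,0],[0,1,-0.25,0],[0,1,-0.25,0],[0,1,-0.25,0],[0,1,-0.25,0],[0,1,-0.25,0],[0,1,-0.28,0],[0,1,0,0]]}}

```text
t: 4.4
position: [530.9, 286.4, 195.1]
ee_rot: [-1.827, 1.57, -2.217]
wrist_force: [0.6, 0.2, -0.0]
opening: 87.1
```

>>> {"method": "apply_moves", "body": {"steps": [[0,1,0,0],[0,0,0,0],[0,0,0,0]]}}

```text
t: 4.7
position: [540.2, 308.6, 194.7]
ee_rot: [-1.874, 1.569, -2.262]
wrist_force: [-0.2, 0.1, -0.3]
opening: 86.9
```

```bash
python3 - <<'E'
from h import *;go((541.5,312,111))
from bench import imaging
c=imaging.capture('wrist');np.savez('w1.npz',**{k:np.array(v) for k,v in c.items()})
np.set_printoptions(suppress=True,precision=3)
print(c['fx'],c['cx'],c['cy'],c['R'],c['t'])
p=c['pixels'][:,:,::-1].copy()
def fproj(X):
    q=c['R']@np.array(X,float)+c['t'];th=np.arctan2(np.hypot(q[0],q[1]),q[2]);f=np.hypot(q[0],q[1]);return q[:2]/f*th*c['fx']+[c['cx'],c['cy']]
print(fproj((541.5,312,116)),fproj((541.5,312,90)))
cv2.imwrite('pics/w1.png',cv2.resize(p,(800,600)))
E
```

```text
t 4.7 pos [540.225 308.601 194.734] yaw z -22.219924109795553 down -0.999998965814734 open 86.93704464762261 F [-0.187  0.064 -0.334]
units [ 3.349  0.15  -0.003]
297.3186396354542 261.93571252806805 188.87078841192042 [[ 0.925 -0.379 -0.001]
 [-0.364 -0.888  0.28 ]
 [-0.107 -0.258 -0.96 ]] [-382.115  436.038  528.66 ]
[262.447 182.608] [262.419 176.019]
```

View pics/w1.png

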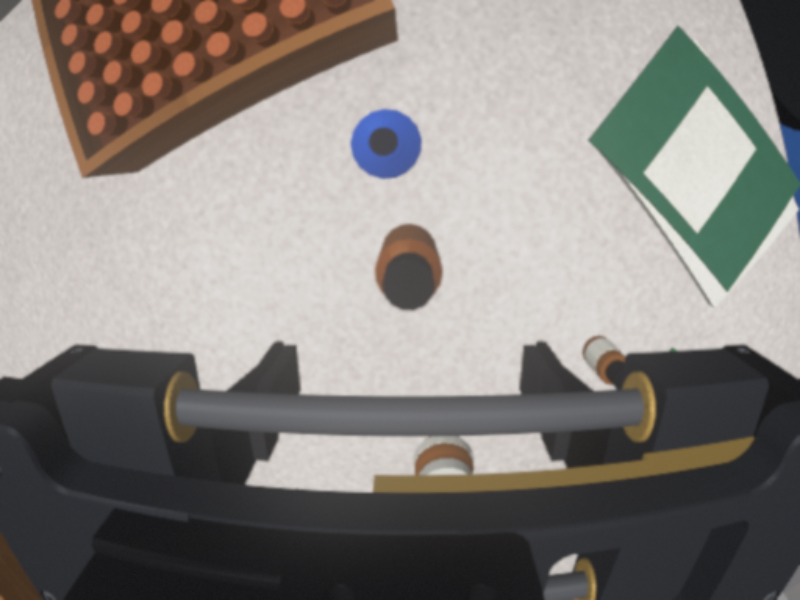

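The wrist view shows the cap top at (409,281), within 3 px of the prediction. The blue bottle at (386,143) lies clear along tool +y. I descend and grip the cap's upper half.

>>> {"method": "apply_moves", "body": {"steps": [[0.8,0.15,0,0],[0.8,0,0,0],[0.8,0,0,0],[0.6,0,0,0],[0.35,0,0,0],[0,0,0,0]]}}

```text
t: 5.35
position: [540.7, 312.0, 110.2]
ee_rot: [-2.302, 1.568, -2.689]
wrist_force: [-0.6, -0.4, 0.2]
opening: 86.7
```

>>> {"method": "apply_moves", "body": {"steps": [[0,0,0,0],[0,0,0,0],[0,0,0,0],[0,0,0,0],[0,0,0,0],[0,0,0,0],[0,0,0,0],[0,0,0,0],[0,0,0,0],[0,0,0,0]], "grip": 255, "squeeze": 10}}

```text
t: 6.35
position: [541.5, 313.0, 111.6]
ee_rot: [-2.59, 1.571, -2.976]
wrist_force: [-0.2, 0.6, 0.5]
opening: 14.9
```

```bash
python3 - <<'E'
from h import *;go((541.5,312,111))
from bench import imaging
W=[]
for n,b in (('side',(130,210,230,310)),('scene',(270,90,370,190))):
    c=imaging.capture(n);x0,y0,x1,y1=b
    W.append(cv2.resize(c['pixels'][y0:y1,x0:x1,::-1],(400,400),interpolation=cv2.INTER_CUBIC))
cv2.imwrite('pics/g1.png',np.hstack(W))
E
```

```text
t 6.35 pos [541.459 312.959 111.555] yaw z -22.1280189803101 down -0.9999999962284063 open 14.936572197762967 F [-0.175  0.599  0.46 ]
units [ 0.022 -0.035  0.016]
```

View pics/g1.png

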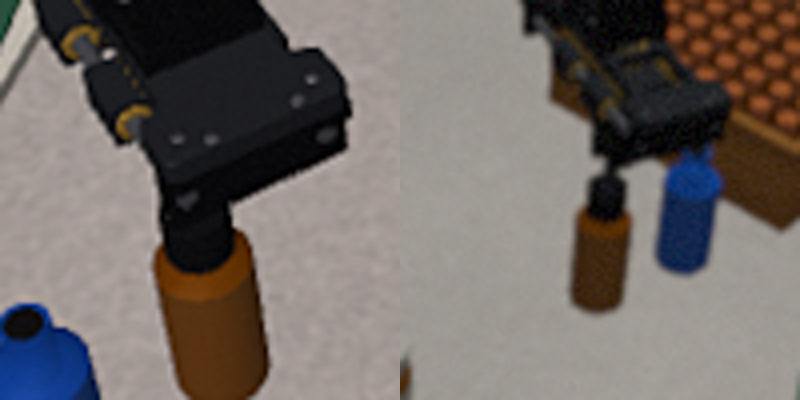

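>>> {"method": "apply_moves", "body": {"steps": [[0,0,0,0],[0,0,0,0],[0,0,0,0]]}}

```text
t: 6.75
position: [541.5, 313.0, 111.6]
ee_rot: [-2.272, 1.571, -2.658]
wrist_force: [-0.1, 0.0, -0.4]
opening: 0.8
```

```bash
python3 - <<'E'
from h import *;go((541.5,312,111))
from bench import imaging
c=imaging.capture('wrist')
a=c['pixels'][100:384,130:390,::-1]
b=imaging.capture('side')['pixels'][190:320,110:240,::-1]
cv2.imwrite('pics/g2.png',np.hstack([cv2.resize(a,(400,437)),cv2.resize(b,(400,437),interpolation=cv2.INTER_CUBIC)]))
E
```

```text
t 6.75 pos [541.471 312.961 111.572] yaw z -22.130537487347365 down -0.9999999993651915 open 0.7906333507778412 F [-0.06   0.042 -0.435]
units [ 0.023 -0.035  0.016]
```

View pics/g2.png

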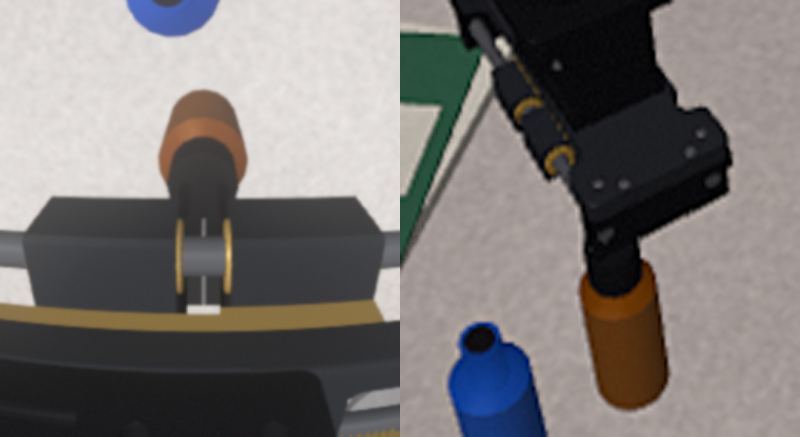

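>>> {"method": "apply_moves", "body": {"steps": [[-0.5,0,0,0],[-1,0,0,0],[-0.5,0,0,0],[0,0,0,0]]}}

```text
t: 7.25
position: [543.5, 313.8, 165.2]
ee_rot: [0.789, 1.565, 0.403]
wrist_force: [1.0, 0.4, -0.3]
opening: 0.6
```

```bash
python3 - <<'E'
from h import *;go((541.5,312,111))
from bench import imaging
S=imaging.capture('scene');D=imaging.capture('side')
print('TCP proj',proj(D,(541.5,313,161)),'tips',proj(D,(541.5,313,153)),'captop',proj(D,(541.5,312,116)))
x0,y0=110,180
b=D['pixels'][y0:y0+130,x0:x0+130,::-1].copy()
b=cv2.resize(b,(520,520),interpolation=cv2.INTER_CUBIC)
cv2.imwrite('pics/g3.png',b)
E
```

```text
t 7.25 pos [543.469 313.814 165.249] yaw z -22.13026881501507 down -0.9999821605724001 open 0.5840520067624324 F [ 0.996  0.385 -0.3  ]
units [ 2.169 -0.106 -0.055]
TCP proj (np.float64(174.5653430982635), np.float64(244.2287434100495)) tips (np.float64(175.1674674117562), np.float64(247.46702205800855)) captop (np.float64(178.23930382044108), np.float64(261.54813459917324))
```

View pics/g3.png

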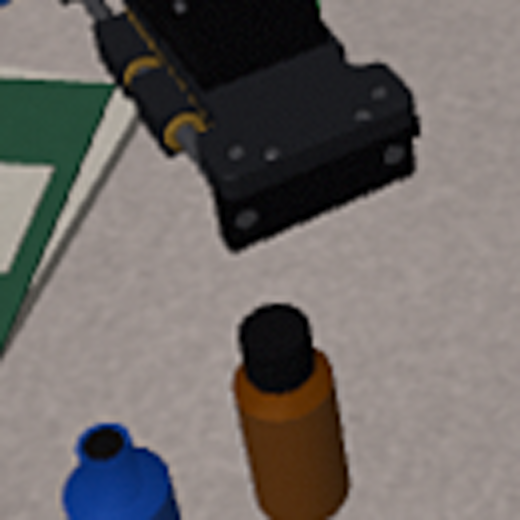

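```bash
python3 - <<'E'
from h import *;go((541.5,312,111))
from bench import imaging
W=imaging.capture('wrist');S=imaging.capture('scene');D=imaging.capture('side')
def f(c,X):
    q=c['R']@np.array(X,float)+c['t'];h=np.hypot(q[0],q[1]);return q[:2]/h*np.arctan2(h,q[2])*c['fx']+[c['cx'],c['cy']]
P=[(541.5,313,z) for z in (116,153,172,223)]   # captop,tips,grasp,body bottom
out=[]
for c,pr,b in ((W,f,(130,110,390,370)),(S,proj,(280,70,380,170)),(D,proj,(120,170,220,270))):
    x0,y0,x1,y1=b;k=(266 if c is not W else 266)/(x1-x0)
    k=266/(x1-x0);im=cv2.resize(c['pixels'][y0:y1,x0:x1,::-1],None,fx=2*k if c is W else 2*k,fy=2*k,interpolation=cv2.INTER_CUBIC)
    for p,col in zip(P,((0,255,0),(0,0,255),(255,0,255),(255,255,0))):
        u,v=pr(c,p);cv2.circle(im,(int((u-x0+.5)*2*k),int((v-y0+.5)*2*k)),5,col,-1)
    out.append(im)
im=cv2.resize(np.hstack(out),(1590//2*1,265)) if 0 else np.hstack(out)
print(im.shape)
a=cv2.resize(out[0],(300,300));cv2.imwrite('pics/g4.png',np.hstack([cv2.resize(o,(266,266),interpolation=cv2.INTER_AREA) for o in out]))
o=np.zeros((532,798,3),np.uint8);o[:,:532]=out[1];o[:266,532:]=cv2.resize(out[0],(266,266));o[266:,532:]=cv2.resize(out[2],(266,266));cv2.imwrite('pics/g4.png',o)
E
```

```text
t 7.35 pos [541.633 313.002 161.865] yaw z -22.131535522039083 down -0.999999659199375 open 0.38459144207546403 F [-0.599 -0.411 -0.551]
units [ 2.035 -0.04   0.009]
(532, 1596, 3)
```

View pics/g4.png

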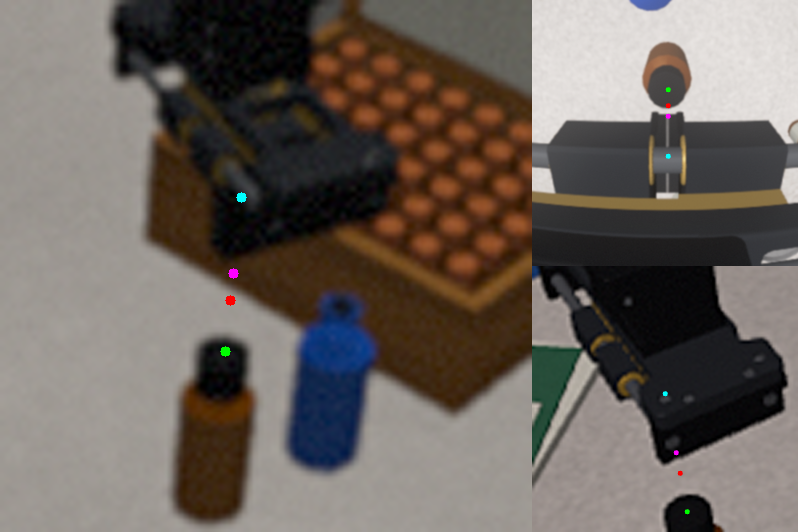

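The scene and side panels (fingertips at about (225,250) in the big panel) show the closed fingers ending well above the red dot, where tips 8 mm ahead of the TCP would be. The pads therefore closed above the cap, and the stated tool length looks wrong by some 30 mm. I'll settle it by touching clear table with the closed fingers.

>>> {"method": "apply_moves", "body": {"steps": [[0,-1,0,0],[0,-1,0,0],[0,-1,0,0],[0,-0.4,0,0],[1,0,0,0],[1,0,0,0],[1,0,0,0],[1,0,0,0],[1,0,0,0],[0.4,0,0,0],[0,0,0,0],[0,0,0,0]]}}

```text
t: 8.7
position: [510.1, 234.5, 27.3]
ee_rot: [0.803, 1.57, 0.417]
wrist_force: [0.9, 0.1, 0.2]
opening: 0.7
```

>>> {"method": "apply_moves", "body": {"steps": [[0.2,0,0,0],[0.2,0,0,0],[0,0,0,0]]}}

```text
t: 9.0
position: [509.3, 234.2, 16.4]
ee_rot: [-2.398, 1.571, -2.784]
wrist_force: [0.1, -0.7, 0.0]
opening: 0.1
```

>>> {"method": "apply_moves", "body": {"steps": [[0.1,0,0,0],[0.1,0,0,0],[0,0,0,0]]}}

```text
t: 9.3
position: [509.2, 234.1, 11.2]
ee_rot: [-2.454, 1.57, -2.841]
wrist_force: [0.8, 0.3, -0.5]
opening: 0.3
```

>>> {"method": "apply_moves", "body": {"steps": [[0.1,0,0,0],[0.1,0,0,0],[0,0,0,0]]}}

```text
t: 9.6
position: [509.0, 234.1, 6.1]
ee_rot: [-2.453, 1.57, -2.839]
wrist_force: [-0.7, 0.1, 0.3]
opening: 0.2
```

>>> {"method": "apply_moves", "body": {"steps": [[0.1,0,0,0],[0,0,0,0]]}}

```text
t: 9.8
position: [509.2, 234.1, 3.7]
ee_rot: [-2.494, 1.57, -2.88]
wrist_force: [-0.1, -0.5, -0.0]
opening: 0.7
```

```bash
python3 - <<'E'
from h import *;go((541.5,312,111))
from bench import imaging
D=imaging.capture('side');S=imaging.capture('scene')
P=[(509.2,234.2,z) for z in (0,20,40)]
o=[]
for c in (S,D):
    u,v=proj(c,P[0]);x0,y0=int(u-40),int(v-60)
    im=cv2.resize(c['pixels'][y0:y0+80,x0:x0+80,::-1],(400,400),interpolation=cv2.INTER_CUBIC)
    for p in P:
        u,v=proj(c,p);cv2.circle(im,(int((u-x0+.5)*5),int((v-y0+.5)*5)),3,(0,0,255),-1)
    o.append(im)
cv2.imwrite('pics/g5.png',np.hstack(o))
E
```

```text
t 9.8 pos [509.203 234.148   3.729] yaw z -22.130186075990697 down -0.999999840488404 open 0.6906015949256915 F [-0.099 -0.529 -0.01 ]
units [-4.292  3.37   0.022]
```

View pics/g5.png

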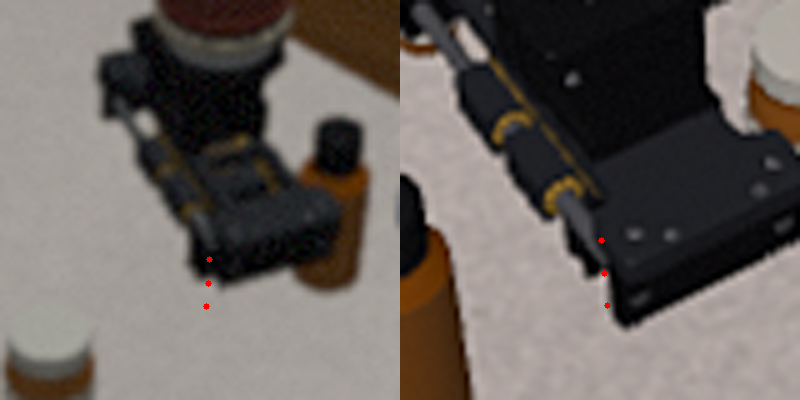

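The side panel shows the fingertip ending near (590,275), about z ≈ 20–24 with the TCP at 3.7, and there is no contact. I continue the touch.

>>> {"method": "apply_moves", "body": {"steps": [[0.2,0,0,0],[0.2,0,0,0],[0,0,0,0]]}}

```text
t: 10.2
position: [508.6, 233.9, -7.0]
ee_rot: [-2.467, 1.569, -2.853]
wrist_force: [-1.2, 0.9, -0.3]
opening: 0.7
```

>>> {"method": "apply_moves", "body": {"steps": [[0.1,0,0,0],[0,0,0,0]]}}

```text
t: 10.4
position: [509.2, 234.1, -8.8]
ee_rot: [-2.402, 1.57, -2.788]
wrist_force: [-0.1, -0.1, -1.2]
opening: 0.4
```

>>> {"method": "apply_moves", "body": {"steps": [[0.1,0,0,0],[0,0,0,0]]}}

```text
t: 10.6
position: [509.3, 234.2, -11.2]
ee_rot: [-2.446, 1.57, -2.832]
wrist_force: [-1.0, 0.9, -0.8]
opening: 0.8
```

>>> {"method": "apply_moves", "body": {"steps": [[0.08,0,0,0],[0,0,0,0]]}}

```text
t: 10.8
position: [509.3, 234.2, -13.1]
ee_rot: [-2.548, 1.57, -2.935]
wrist_force: [-0.9, -0.3, 0.7]
opening: 0.3
```

>>> {"method": "apply_moves", "body": {"steps": [[0.1,0,0,0],[0,0,0,0]]}}

```text
t: 11.0
position: [509.2, 234.2, -15.7]
ee_rot: [-2.458, 1.57, -2.845]
wrist_force: [-0.3, 0.2, -0.2]
opening: 0.8
```

>>> {"method": "apply_moves", "body": {"steps": [[0.08,0,0,0],[0,0,0,0]]}}

```text
t: 11.2
position: [509.2, 234.2, -17.7]
ee_rot: [-2.49, 1.57, -2.876]
wrist_force: [0.1, -0.5, -0.3]
opening: 0.6
```

>>> {"method": "apply_moves", "body": {"steps": [[0.08,0,0,0],[0,0,0,0]]}}

```text
t: 11.4
position: [509.3, 234.2, -19.7]
ee_rot: [-2.431, 1.57, -2.817]
wrist_force: [-0.4, -0.2, 0.8]
opening: 0.4
```

>>> {"method": "apply_moves", "body": {"steps": [[0.08,0,0,0],[0,0,0,0]]}}

```text
t: 11.6
position: [509.2, 234.2, -21.7]
ee_rot: [-2.481, 1.57, -2.867]
wrist_force: [0.6, 0.1, -0.2]
opening: 0.4
```

>>> {"method": "apply_moves", "body": {"steps": [[0.08,0,0,0],[0,0,0,0]]}}

```text
t: 11.8
position: [509.3, 234.2, -23.7]
ee_rot: [-2.436, 1.57, -2.823]
wrist_force: [-0.4, 0.3, -0.7]
opening: 0.3
```

>>> {"method": "apply_moves", "body": {"steps": [[0.08,0,0,0],[0,0,0,0]]}}

```text
t: 12.0
position: [509.2, 234.2, -25.7]
ee_rot: [-2.466, 1.57, -2.852]
wrist_force: [1.1, 0.8, -0.8]
opening: 0.4
```

>>> {"method": "apply_moves", "body": {"steps": [[0.08,0,0,0],[0,0,0,0]]}}

```text
t: 12.2
position: [509.7, 234.4, -26.8]
ee_rot: [0.743, 1.571, 0.357]
wrist_force: [-2.5, -1.8, 5.2]
opening: 0.0
```

>>> {"method": "apply_moves", "body": {"steps": [[0.08,0,0,0],[0,0,0,0]]}}

```text
t: 12.4
position: [509.8, 234.4, -26.9]
ee_rot: [-2.107, 1.57, -2.493]
wrist_force: [-8.3, -2.9, 21.0]
opening: 0.5
```

Contact is at TCP z ≈ −26.5, so the fingertips really stand 26.5 mm behind the TCP rather than 8 mm ahead. I use that from here on. For the cap, tips at 104 means TCP at 77.5.

>>> {"method": "apply_moves", "body": {"steps": [[-0.5,0,0,0],[-1,0,0,0],[-1,0,0,0],[-1,0,0,0],[-1,0,0,0],[-1,0,0,0],[-0.3,0,0,0],[0,0,0,0],[0,0,0,0],[0,0,0,0],[0,0,0,0]], "grip": 0}}

```text
t: 13.5
position: [508.5, 233.9, 114.0]
ee_rot: [-2.476, 1.568, -2.862]
wrist_force: [0.1, 0.2, 0.0]
opening: 79.7
```

```bash
python3 -c "
from h import *;go((541.6,312.5,77.5))"
```

```text
t 13.5 pos [508.482 233.933 113.996] yaw z -22.129951598156413 down -0.999996490709357 open 79.67553597378097 F [0.055 0.199 0.006]
units [1.454 3.413 0.046]
```

>>> {"method": "apply_moves", "body": {"steps": [[0,0.8,0,0],[0,0.9,0,0],[0,0.9,0.03,0],[0,0.8,0,0],[0,0,0,0],[0.5,0,0,0],[0.5,0,0,0],[0.45,0,0,0],[0,0,0,0]]}}

```text
t: 14.4
position: [539.9, 311.1, 76.0]
ee_rot: [-2.344, 1.565, -2.73]
wrist_force: [-0.3, -0.3, 0.5]
opening: 87.3
```

>>> {"method": "apply_moves", "body": {"steps": [[0,0,0,0],[0,0,0,0],[0,0,0,0],[0,0,0,0],[0,0,0,0],[0,0,0,0],[0,0,0,0],[0,0,0,0],[0,0,0,0],[0,0,0,0],[0,0,0,0]], "grip": 255, "squeeze": 10}}

```text
t: 15.5
position: [542.2, 312.7, 79.4]
ee_rot: [2.225, 1.571, 1.839]
wrist_force: [-0.0, 0.7, 0.3]
opening: 30.8
```

Opening 31, so the cap is held. I lift it straight off.

>>> {"method": "apply_moves", "body": {"steps": [[-0.3,0,0,0],[-0.4,0,0,0],[-0.4,0,0,0],[-0.5,0,0,0],[-0.6,0,0,0],[-0.6,0,0,0],[0,0,0,0],[0,0,0,0]]}}

```text
t: 16.3
position: [542.6, 312.9, 150.2]
ee_rot: [0.791, 1.569, 0.405]
wrist_force: [0.1, -0.4, -0.6]
opening: 31.2
```

```bash
python3 - <<'E'
from h import *;go((605.5,-38,140))
from bench import imaging
D=imaging.capture('side');h=cv2.cvtColor(D['pixels'],cv2.COLOR_RGB2HSV)
u,v=proj(D,(541.6,312.1,103));print('side HSV neck',h[int(v),int(u)])
m=((h[...,0]<20)&(h[...,1]>150)&(h[...,2]>40)).astype(np.uint8)
k,l,st,ce=cv2.connectedComponentsWithStats(m);print([ (st[i],ce[i]) for i in range(1,k) if 150<ce[i][0]<205 and 240<ce[i][1]<320 and st[i,4]>100])
E
```

```text
t 16.3 pos [542.557 312.868 150.162] yaw z -22.12802927645943 down -0.999999019841953 open 31.21665515171512 F [ 0.108 -0.448 -0.631]
units [  0.402 -12.053   7.618]
side HSV neck [ 4 85 24]
[(array([ 169,  259,   28,   53, 1013], dtype=int32), array([182.601, 287.057]))]
```

The cap is off: the amber blob grew 9 px taller and the opening holds at 31. Next I carry it to the dish.

>>> {"method": "apply_moves", "body": {"steps": [[0,-1,0.63,0],[0,-1,0.63,0],[0,-1,0.63,0],[0,-1,0.63,0],[0,-1,0.63,0],[0,-1,0.63,0],[0,-1,0.63,0],[0,-1,0.63,0],[0,-1,0.63,0],[0,-1,0.63,0],[0,-1,0.63,0],[0,-1,0.63,0]]}}

```text
t: 17.55
position: [603.5, -37.5, 148.0]
ee_rot: [-2.973, 1.569, 2.924]
wrist_force: [1.2, 0.4, 0.5]
opening: 31.2
```

>>> {"method": "apply_moves", "body": {"steps": [[0,0,0,0],[0,0,0,0],[1,0,0,0],[1,0,0,0],[1,0,0,0],[1,0,0,0],[1,0,0,0],[0,0,0,0],[0,0,0,0]]}}

```text
t: 18.45
position: [603.5, -35.2, 24.0]
ee_rot: [-3.075, 1.569, 2.823]
wrist_force: [0.6, -0.2, 0.5]
opening: 31.4
```

```bash
python3 - <<'E'
from h import *;go((605.5,-38,-8))
E
```

```text
t 18.45 pos [603.544 -35.228  23.986] yaw z -22.063793235626108 down -0.9999983141032673 open 31.35293872010335 F [ 0.607 -0.167  0.528]
units [ 1.279 -0.073  0.116]
```

>>> {"method": "apply_moves", "body": {"steps": [[0.4,-0.07,0.1,0],[0.3,0,0,0],[0.3,0,0,0],[0.1,0,0,0],[0,0,0,0]]}}

```text
t: 18.95
position: [605.3, -38.9, -3.8]
ee_rot: [-2.98, 1.57, 2.917]
wrist_force: [0.0, 0.2, -0.2]
opening: 31.3
```

>>> {"method": "apply_moves", "body": {"steps": [[0.07,0,0,0],[0,0,0,0]]}}

```text
t: 19.15
position: [606.0, -39.0, -4.8]
ee_rot: [0.333, 1.571, -0.053]
wrist_force: [-0.7, -0.2, -1.7]
opening: 31.0
```

>>> {"method": "apply_moves", "body": {"steps": [[0.07,0,0,0],[0,0,0,0]]}}

```text
t: 19.35
position: [605.9, -39.0, -6.7]
ee_rot: [-2.314, 1.571, -2.7]
wrist_force: [-0.4, -0.3, -0.8]
opening: 31.2
```

>>> {"method": "apply_moves", "body": {"steps": [[0.05,0,0,0],[0,0,0,0]]}}

```text
t: 19.55
position: [606.1, -39.0, -7.7]
ee_rot: [0.209, 1.57, -0.177]
wrist_force: [-0.1, -0.4, 0.1]
opening: 30.8
```

>>> {"method": "apply_moves", "body": {"steps": [[0.05,0,0,0],[0,0,0,0]]}}

```text
t: 19.75
position: [606.2, -39.0, -7.8]
ee_rot: [0.029, 1.571, -0.357]
wrist_force: [-4.2, -0.5, 9.4]
opening: 31.0
```

>>> {"method": "apply_moves", "body": {"steps": [[0.05,0,0,0],[0,0,0,0]]}}

```text
t: 19.95
position: [606.3, -39.0, -8.8]
ee_rot: [0.257, 1.57, -0.13]
wrist_force: [-4.9, 1.1, 11.6]
opening: 30.9
```

>>> {"method": "apply_moves", "body": {"steps": [[-0.06,0,0,0],[0,0,0,0],[0,0,0,0],[0,0,0,0],[0,0,0,0],[0,0,0,0],[0,0,0,0]], "grip": 0}}

```text
t: 20.65
position: [605.8, -39.0, -9.0]
ee_rot: [-3.011, 1.571, 2.886]
wrist_force: [0.0, 0.2, 0.0]
opening: 78.8
```

>>> {"method": "apply_moves", "body": {"steps": [[-0.5,0,0,0],[-1,0,0,0],[-1,0,0,0],[-1,0,0,0],[-1,0,0,0],[-1,0,0,0],[0,0,0,0]]}}

```text
t: 21.35
position: [609.2, -39.5, 134.4]
ee_rot: [0.199, 1.562, -0.187]
wrist_force: [-0.1, 0.0, 1.3]
opening: 87.1
```

```bash
python3 - <<'E'
from h import *;go((541.6,312.5,120))
from bench import imaging
o=[]
for n in ('wrist','scene','side'):
    c=imaging.capture(n);np.savez(n+'2.npz',**{k:np.array(v) for k,v in c.items()})
    if n=='scene': o.append(cv2.resize(c['pixels'][200:300,140:290,::-1],(400,267),interpolation=cv2.INTER_CUBIC))
    if n=='side': o.append(cv2.resize(c['pixels'][120:220,210:360,::-1],(400,267),interpolation=cv2.INTER_CUBIC))
    if n=='wrist': w=cv2.resize(c['pixels'][:,:,::-1],(400,300))
cv2.imwrite('pics/d1.png',np.vstack([np.hstack(o),np.hstack([w,w*0])]))
E
```

```text
t 21.35 pos [609.168 -39.537 134.368] yaw z -22.126771955528685 down -0.9999606763744442 open 87.10754778828819 F [-0.062  0.037  1.319]
units [ 0.528 12.026 -7.812]
```

View pics/d1.png

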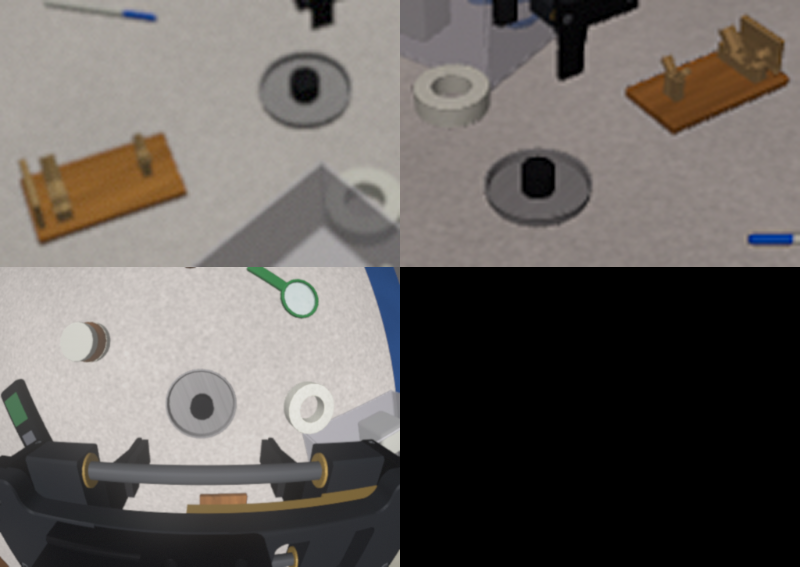

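The cap stands upright near the dish centre (scene panel (303,85), side panel (538,177)), and the bottle still stands. Now back to the bottle to grip its neck.

>>> {"method": "apply_moves", "body": {"steps": [[0,1,-0.65,0],[0,1,-0.65,0],[0,1,-0.65,0],[0,1,-0.65,0],[0,1,-0.65,0],[0,1,-0.65,0],[0,1,-0.65,0],[0,1,-0.65,0],[0,1,-0.65,0],[0,1,-0.65,0],[0,1,-0.65,0],[0,1,-0.66,0]]}}

```text
t: 22.7
position: [536.5, 313.1, 126.5]
ee_rot: [-2.338, 1.567, -2.725]
wrist_force: [0.3, -0.1, 0.8]
opening: 87.6
```

>>> {"method": "apply_moves", "body": {"steps": [[0,0,0,0],[0,0,0,0]]}}

```text
t: 22.9
position: [536.8, 312.4, 126.8]
ee_rot: [-2.218, 1.568, -2.603]
wrist_force: [-0.0, 0.5, -0.4]
opening: 87.3
```

```bash
python3 - <<'E'
from h import *;go((541.6,312.5,68.5))
E
```

```text
t 22.9 pos [536.803 312.375 126.805] yaw z -22.037721630120057 down -0.9999953740511279 open 87.33963691503355 F [-0.017  0.519 -0.382]
units [2.332 0.082 0.18 ]
```

>>> {"method": "apply_moves", "body": {"steps": [[0.6,0.08,0.18,0],[0.6,0,0,0],[0.6,0,0,0],[0.5,0,0,0],[0,0,0,0]]}}

```text
t: 23.4
position: [540.8, 311.2, 67.5]
ee_rot: [-2.358, 1.565, -2.745]
wrist_force: [0.2, -0.2, -0.8]
opening: 87.2
```

>>> {"method": "apply_moves", "body": {"steps": [[0,0,0,0],[0,0,0,0],[0,0,0,0],[0,0,0,0],[0,0,0,0],[0,0,0,0],[0,0,0,0],[0,0,0,0],[0,0,0,0],[0,0,0,0],[0,0,0,0],[0,0,0,0]], "grip": 255, "squeeze": 15}}

```text
t: 24.6
position: [542.8, 312.7, 71.1]
ee_rot: [-2.975, 1.571, 2.922]
wrist_force: [-0.4, 0.2, -0.2]
opening: 22.4
```

Opening 22.4: the neck is held. I lift 12 mm, carry it 110 mm back to clear table, and set it down.

>>> {"method": "apply_moves", "body": {"steps": [[-0.25,0,0,0],[-0.25,0,0,0],[0,-0.6,0,0],[0,-0.8,0,0],[0,-0.8,0,0],[0,-0.8,0,0],[0,-0.8,0,0],[0,-0.6,0,0],[0,0,0,0],[0.2,0,0,0],[0.2,0,0,0],[0,0,0,0]]}}

```text
t: 25.8
position: [500.9, 211.1, 72.4]
ee_rot: [-2.599, 1.569, -2.985]
wrist_force: [0.2, 0.4, -1.4]
opening: 22.1
```

>>> {"method": "apply_moves", "body": {"steps": [[0.1,0,0,0],[0.05,0,0,0],[0,0,0,0]]}}

```text
t: 26.1
position: [502.3, 211.6, 71.0]
ee_rot: [0.984, 1.569, 0.598]
wrist_force: [-1.3, 0.3, 5.7]
opening: 22.3
```

```bash
python3 - <<'E'
from h import *;go((541.6,312.5,68.5))
from bench import imaging
D=imaging.capture('side');h=cv2.cvtColor(D['pixels'],cv2.COLOR_RGB2HSV)
m=((h[...,0]<20)&(h[...,1]>150)&(h[...,2]>40)).astype(np.uint8)
k,l,st,ce=cv2.connectedComponentsWithStats(m);print([ (st[i],ce[i],onz(D,*ce[i],46)) for i in range(1,k) if 100<ce[i][0]<300 and 200<ce[i][1]<320 and st[i,4]>100])
E
```

```text
t 26.1 pos [502.266 211.584  70.974] yaw z -22.100727631719792 down -0.9999988121409189 open 22.259098751957037 F [-1.3    0.268  5.688]
units [ 0.104  4.332 -0.061]
[(array([221, 237,  25,  48, 781], dtype=int32), array([232.374, 264.504]), array([498.079, 217.571,  46.   ])), (array([255, 238,  24,  13, 141], dtype=int32), array([267.475, 245.426]), array([469.894, 137.612,  46.   ]))]
```

>>> {"method": "apply_moves", "body": {"steps": [[0,0.36,0,0],[0,0.36,0,0],[0,0.37,0,0],[0,0.37,0,0],[0.05,0.36,0,0],[0.08,0.36,0,0],[0,0,0,0]], "squeeze": 6}}

```text
t: 26.85
position: [522.2, 262.3, 66.1]
ee_rot: [2.834, 1.57, 2.449]
wrist_force: [0.4, 1.2, 3.6]
opening: 22.8
```

```bash
cat > am.py <<'E'
from h import *;go((541.6,312.5,68.5))
from bench import imaging
for n in ('side','scene'):
    c=imaging.capture(n);h=cv2.cvtColor(c['pixels'],cv2.COLOR_RGB2HSV)
    m=((h[...,0]<20)&(h[...,1]>150)&(h[...,2]>40)).astype(np.uint8)
    k,l,st,ce=cv2.connectedComponentsWithStats(m)
    for i in range(1,k):
        P=onz(c,*ce[i],30)
        if st[i,4]>80 and 420<P[0]<620 and 150<P[1]<420:
            e=cv2.minAreaRect(np.argwhere(l==i)[:,::-1].astype(np.float32));print(n,st[i],ce[i],P,e[1],e[2],cv2.boxPoints(e).tolist())
E
python3 am.py
```

```text
t 26.85 pos [522.167 262.287  66.073] yaw z -22.075701822144836 down -0.9999999326994614 open 22.821214281593143 F [0.435 1.165 3.568]
units [-0.097  2.153 -0.035]
side [210 260  33  25 496] [228.429 272.034] [501.819 226.626  30.   ] (29.06191062927246, 22.31954574584961) 35.53767776489258 [[209.86488342285156, 271.189208984375], [222.8378448486328, 253.02703857421875], [246.4864959716797, 269.9189453125], [233.51353454589844, 288.08111572265625]]
scene [285 140  22  34 343] [295.88  158.519] [493.822 253.746  30.   ] (12.198460578918457, 35.26194763183594) 32.905242919921875 [[282.3975830078125, 168.02197265625], [301.5537109375, 138.41708374023438], [311.795166015625, 145.04391479492188], [292.6390380859375, 174.6488037109375]]
```

It is tilting: the amber box leans 33° in the scene image. I continue the arc.

>>> {"method": "apply_moves", "body": {"steps": [[0.14,0.33,0,0],[0.14,0.33,0,0],[0.2,0.31,0,0],[0.2,0.31,0,0],[0.25,0.27,0,0],[0.25,0.27,0,0],[0.29,0.22,0,0],[0.29,0.22,0,0],[0.33,0.17,0,0],[0.33,0.17,0,0],[0.3,0.1,0,0],[0,0,0,0]]}}

```text
t: 28.15
position: [546.6, 323.4, -3.1]
ee_rot: [-2.276, 1.569, -2.662]
wrist_force: [0.2, -0.6, -0.1]
opening: 22.8
```

```bash
python3 am.py
```

```text
t 28.15 pos [546.613 323.421  -3.142] yaw z -22.11441459030706 down -0.9999974489159545 open 22.843743680465586 F [ 0.163 -0.583 -0.123]
units [-2.865 -0.485 -0.026]
side [203 264  29  27 407] [219.457 276.027] [510.122 244.304  30.   ] (22.360679626464844, 23.702320098876953) 63.43495178222656 [[202.20001220703125, 272.3999938964844], [223.4000244140625, 261.8000183105469], [233.4000244140625, 281.8000183105469], [212.20001220703125, 292.3999938964844]]
scene [292 152  32  19 340] [307.126 160.774] [526.047 270.847  30.   ] (11.384199142456055, 32.57146072387695) 71.56505584716797 [[291.0999755859375, 160.29998779296875], [322.0, 150.0], [325.5999755859375, 160.79998779296875], [294.699951171875, 171.0999755859375]]
```

>>> {"method": "apply_moves", "body": {"steps": [[0.12,0.03,0,0],[0.12,0.02,0,0],[0,0,0,0]]}}

```text
t: 28.55
position: [548.0, 325.0, -7.5]
ee_rot: [1.13, 1.57, 0.744]
wrist_force: [-0.4, 1.1, -0.9]
opening: 22.8
```

>>> {"method": "apply_moves", "body": {"steps": [[0.06,0,0,0],[0,0,0,0]]}}

```text
t: 28.75
position: [548.1, 324.9, -8.9]
ee_rot: [0.861, 1.571, 0.475]
wrist_force: [-0.8, 1.0, 0.3]
opening: 22.6
```

>>> {"method": "apply_moves", "body": {"steps": [[0.06,0,0,0],[0,0,0,0]]}}

```text
t: 28.95
position: [548.0, 324.9, -10.5]
ee_rot: [0.714, 1.571, 0.328]
wrist_force: [0.4, 1.3, -0.4]
opening: 22.7
```

>>> {"method": "apply_moves", "body": {"steps": [[0,0,0,0],[0,0,0,0],[0,0,0,0],[0,0,0,0],[0,0,0,0],[0,0,0,0],[0,0,0,0],[0,0,0,0],[-0.4,0,0,0],[-0.2,0,0,0],[0,0,0,0]], "grip": 0}}

```text
t: 30.05
position: [549.2, 325.5, 6.4]
ee_rot: [0.798, 1.568, 0.412]
wrist_force: [-0.2, -0.4, 0.2]
opening: 86.7
```

```bash
python3 am.py; python3 - <<'E'
from h import *
from bench import imaging
o=[]
for n in ('scene','side'):
    c=imaging.capture(n);u,v=proj(c,(525,270,20));x0,y0=int(u-50),int(v-50)
    im=cv2.resize(c['pixels'][y0:y0+100,x0:x0+100,::-1],(400,400),interpolation=cv2.INTER_CUBIC)
    print(n,x0,y0);o.append(im)
cv2.imwrite('pics/l1.png',np.hstack(o))
E
```

```text
t 30.05 pos [549.238 325.479   6.432] yaw z -22.128100575788316 down -0.9999955994899525 open 86.73367293580347 F [-0.19  -0.416  0.175]
units [-2.484 -0.591 -0.082]
side [207 264  24  28 373] [218.968 276.96 ] [509.476 246.633  30.   ] (22.059484481811523, 20.089887619018555) 66.80140686035156 [[204.4654998779297, 271.08624267578125], [222.93101501464844, 263.17242431640625], [231.6206817626953, 283.44830322265625], [213.15516662597656, 291.36212158203125]]
scene [293 154  34  18 344] [307.608 161.89 ] [530.582 268.013  30.   ] (11.78126335144043, 34.769100189208984) 73.3007583618164 [[291.37615966796875, 160.58717346191406], [324.67889404296875, 150.5963592529297], [328.064208984375, 161.88075256347656], [294.761474609375, 171.87156677246094]]
scene 256 113
side 155 234
```

View pics/l1.png

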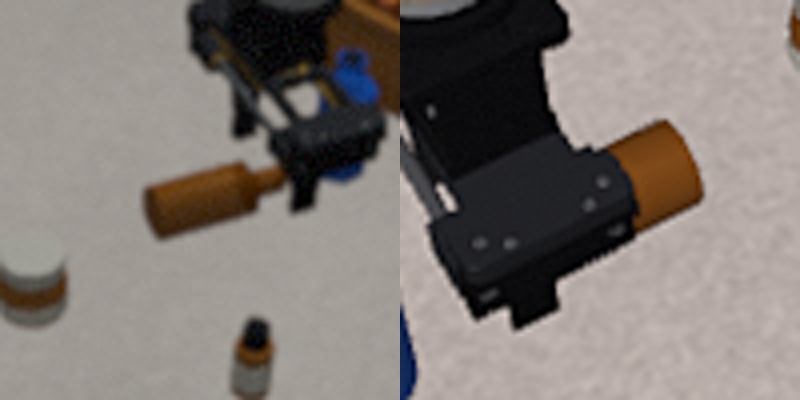

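The bottle lies along tool y. Its foot is at scene (150,212) and side (690,165), the neck points towards the gripper, and jar and small bottle are untouched.

```bash
python3 - <<'E'
from h import *
S,D=load('scene0'),load('side0')
print('foot',onz(S,256+150/4,113+212/4,23),onz(D,155+283/4,234+162/4,23),'shoulder',onz(S,256+252/4,113+182/4,23))
f=(onz(S,256+150/4,113+212/4,23)+onz(D,155+283/4,234+162/4,23))/2
a=np.array([.376,.927,0]);go(f+46*a+[0,0,-36])
E
```

```text
foot [507.18713927 228.64256255  23.        ] [506.24561215 230.0972213   23.        ] shoulder [540.7620409  311.55587192  23.        ]
t 30.25 pos [547.83  324.855   4.526] yaw z -22.126876768836492 down -0.999999987898044 open 87.11043412871079 F [-0.363  0.341  0.242]
units [ 0.701 -2.317 -0.086]
```

Both views put the foot at (506.7, 229.4), and foot to shoulder is 89 mm as it should be. I grip at the centre of mass.

>>> {"method": "apply_moves", "body": {"steps": [[0,-0.8,-0.03,0],[0,-0.8,-0.03,0],[0,-0.72,-0.03,0],[0,0,0,0],[0.35,0,0,0],[0.2,0,0,0],[0.15,0,0,0],[0,0,0,0]]}}

```text
t: 31.05
position: [523.3, 272.2, -14.1]
ee_rot: [-2.432, 1.569, -2.818]
wrist_force: [-0.6, -0.7, -1.7]
opening: 86.9
```

>>> {"method": "apply_moves", "body": {"steps": [[0,0,0,0],[0,0,0,0],[0,0,0,0],[0,0,0,0],[0,0,0,0],[0,0,0,0],[0,0,0,0],[0,0,0,0],[0,0,0,0]], "grip": 255, "squeeze": 30}}

```text
t: 31.95
position: [524.2, 272.0, -12.8]
ee_rot: [0.643, 1.571, 0.257]
wrist_force: [-0.2, -0.8, 0.4]
opening: 45.4
```

Held (opening 45.4). While lifting, I refine the cradle pose from the plinth's edges in the saved unobstructed views.

>>> {"method": "apply_moves", "body": {"steps": [[-0.3,0,0,0],[-0.6,0,0,0],[-0.8,0,0,0],[-0.8,0,0,0],[-0.8,0,0,0],[-0.6,0,0,0],[-0.3,0,0,0],[0,0,0,0]]}}

```text
t: 32.75
position: [525.0, 272.4, 93.8]
ee_rot: [0.74, 1.568, 0.354]
wrist_force: [-0.1, -0.2, -0.8]
opening: 45.4
```

```bash
cat > cr.py <<'E'
from h import *
np.set_printoptions(suppress=True,precision=2)
O=np.array([553.,-261]);th=np.radians(67.7)
for it in range(4):
    ax=np.array([np.cos(th),np.sin(th)]);ay=np.array([-ax[1],ax[0]]);res=[]
    for n,ed in (('scene',(('y',40,12),('y',-40,0),('x',75,12))),('side',(('y',40,0),('y',-40,12),('x',75,0)))):
        c=load(n+'2');im=cv2.resize(c['pixels'],None,fx=4,fy=4,interpolation=cv2.INTER_CUBIC)
        h=cv2.cvtColor(im,cv2.COLOR_RGB2HSV);m=((h[...,0]<25)&(h[...,1]>95)).astype(np.uint8)
        u,v=proj(c,(*O,12));z=np.zeros_like(m);cv2.circle(z,(int(u*4),int(v*4)),190,1,-1)
        cs,_=cv2.findContours(m*z,cv2.RETR_EXTERNAL,cv2.CHAIN_APPROX_NONE);k=max(cs,key=cv2.contourArea)[:,0]
        for a,val,h0 in ed:
            P=np.array([onz(c,(x+.5)/4-.5,(y+.5)/4-.5,h0)[:2] for x,y in k])-O
            q=np.c_[P@ax,P@ay];i=0 if a=='x' else 1
            lim=(-30,30) if a=='x' else (-25,65)
            s=(abs(q[:,i]-val)<8)&(q[:,1-i]>lim[0])&(q[:,1-i]<lim[1])
            d=q[s,i]-val;sl=np.polyfit(q[s,1-i],d,1)
            res.append((n,a,val,s.sum(),d.mean(),sl[0],d.std()))
    ys=np.mean([r[4] for r in res if r[1]=='y']);xs=np.mean([r[4] for r in res if r[1]=='x'])
    sl=np.mean([r[5] for r in res if r[1]=='y'])
    O=O+ax*xs+ay*ys;th+=sl
for r in res: print(r[0],r[1],r[2],r[3],np.round(r[4:],3))
print(O,np.degrees(th))
E
python3 cr.py
```

```text
scene y 40 136 [-2.76  0.01  1.51]
scene y -40 134 [ 5.91 -0.01  0.44]
scene x 75 68 [0.77 0.01 0.31]
side y 40 105 [-4.69 -0.01  0.4 ]
side y -40 108 [1.55 0.   2.32]
side x 75 56 [-0.77  0.01  0.27]
[ 552.58 -267.18] 68.39517786050784
```

```bash
sed -i "s/('y',-40,0)/('y',-40,12)/;s/('y',40,0)/('y',40,12)/" cr.py; python3 cr.py; sed "s/('x',75,0)/('x',75,12)/" cr.py > cr2.py; python3 cr2.py; python3 - <<'E'
import sys;sys.path.insert(0,'.')
from h import *
for n,p in (('scene',(580,-212)),('side',(520,-245))):   # sample HSV across near wall
    c=load(n+'2')
    print(n,proj(c,(*p,12)))
E
```

```text
scene y 40 136 [-3.7   0.02  1.51]
scene y -40 135 [-3.37 -0.01  0.43]
scene x 75 68 [0.77 0.01 0.31]
side y 40 106 [ 6.29 -0.01  0.43]
side y -40 106 [0.78 0.   1.99]
side x 75 56 [-0.77  0.01  0.26]
[ 551.7  -266.82] 68.33666528365849
scene y 40 136 [-3.69  0.01  1.52]
scene y -40 135 [-3.4  -0.01  0.48]
scene x 75 68 [-4.39  0.01  0.32]
side y 40 107 [ 6.29 -0.01  0.44]
side y -40 105 [0.8  0.01 1.99]
side x 75 57 [4.39 0.01 0.28]
[ 553.66 -262.05] 68.40956461602646
scene (np.float64(199.9627824671398), np.float64(262.82259124652785))
side (np.float64(332.771381451872), np.float64(157.89905981691112))
```

```bash
python3 - <<'E'
from h import *
O=np.array([552.6,-264.5]);th=np.radians(68.4);ax=np.array([np.cos(th),np.sin(th)]);ay=np.array([-ax[1],ax[0]])
pts=[(75,40,12),(75,-40,12),(-75,-40,12),(-75,40,12),(51,18,53),(51,-18,53),(-34,31,48),(-34,-31,48)]
o=[]
for n in ('scene','side'):
    c=load(n+'2');u,v=proj(c,(*O,30));x0,y0=int(u-36),int(v-36);k=5.5
    im=cv2.resize(c['pixels'][y0:y0+72,x0:x0+72,::-1],(396,396),interpolation=cv2.INTER_CUBIC)
    im=cv2.convertScaleAbs(im,alpha=1.4)
    for i,p in enumerate(pts):
        w=O+ax*p[0]+ay*p[1];a,b=proj(c,(*w,p[2]));q=(int((a-x0+.5)*k),int((b-y0+.5)*k));cv2.circle(im,q,2,(0,0,255) if i<4 else (255,255,0),-1);print(n,p,q)
    print(x0,y0);o.append(im)
cv2.imwrite('pics/c1.png',np.hstack(o))
E
```

```text
scene (75, 40, 12) (334, 113)
scene (75, -40, 12) (387, 237)
scene (-75, -40, 12) (76, 344)
scene (-75, 40, 12) (35, 212)
scene (51, 18, 53) (292, 110)
scene (51, -18, 53) (315, 166)
scene (-34, 31, 48) (112, 153)
scene (-34, -31, 48) (146, 254)
140 228
side (75, 40, 12) (133, 329)
side (75, -40, 12) (30, 247)
side (-75, -40, 12) (265, 150)
side (-75, 40, 12) (373, 224)
side (51, 18, 53) (150, 217)
side (51, -18, 53) (102, 182)
side (-34, 31, 48) (305, 181)
side (-34, -31, 48) (221, 123)
289 108
```

View pics/c1.png

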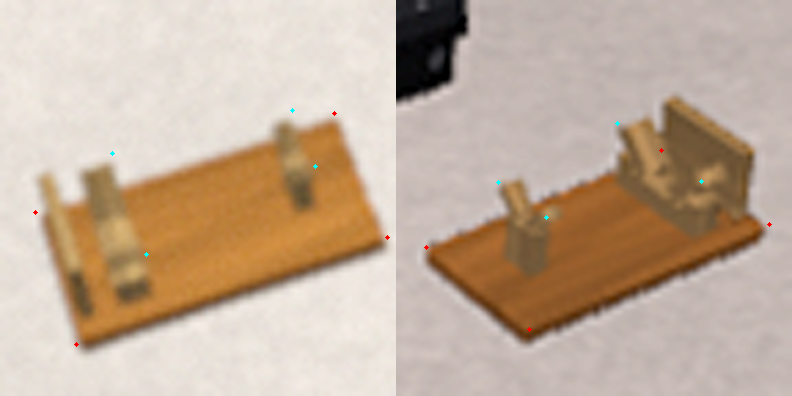

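```bash
python3 - <<'E'
from h import *
np.set_printoptions(suppress=True,precision=1)
S,D=load('scene2'),load('side2');k=5.5
s=lambda x,y:ray(S,140+x/k-.5,228+y/k-.5)
d=lambda x,y:ray(D,289+(x-396)/k-.5,108+y/k-.5)
Q={'N1':((338,120),(526,327)),'N2':((383,239),(429,252)),'neck+':((285,122),(553,213)),'neck-':((303,184),(513,182)),'wide+':((98,168),(712,172)),'wide-':((132,268),(637,124)),'end+':((43,175),(752,150)),'end-':((88,295),(672,97)),'F1':((44,212),(764,224))}
th=np.radians(68.4);O=np.array([552.6,-264.5])
for n,(a,b) in Q.items():
    X,e=tri(s(*a),d(*b));p=X[:2]-O
    print(n,X,np.array(e),'cradle frame',p@[np.cos(th),np.sin(th)],p@[-np.sin(th),np.cos(th)])
E
```

```text
N1 [ 546.3 -181.4   10.9] [0.4 0.4] cradle frame 74.94147671366115 36.44735884300154
N2 [ 615.7 -210.3    9.5] [0.5 0.5] cradle frame 73.63323878668632 -38.765257635764826
neck+ [ 555.7 -217.1   51.2] [0.9 0.9] cradle frame 45.202864155545186 14.611957086354602
neck- [ 586.8 -232.9   47.9] [1.7 1.7] cradle frame 41.98437199058718 -20.189202452315477
wide+ [ 511.9 -294.6   47.2] [1. 1.] cradle frame -42.9852762095711 26.746113692992626
wide- [ 564.7 -316.4   43.5] [2.4 2.4] cradle frame -43.811240659186076 -30.407974936026626
end+ [ 501.3 -316.4   52. ] [0.3 0.3] cradle frame -67.1584578426946 28.60225836650403
end- [ 561.5 -341.3   46.2] [5.2 5.2] cradle frame -68.14450054277587 -36.59182075727756
F1 [ 490.3 -317.    12.4] [0.6 0.6] cradle frame -71.7356573394978 38.655359875929065
```

Triangulated cradle features match the text: plinth corners at z ≈ 10–12, V tips at z ≈ 44–51, and x positions of 44, −43 and 74. That puts the cradle origin near (554, −266), turned about 68°. I carry the bottle over.

```bash
python3 - <<'E'
from h import *;go((550.8,-274.6,92))
E
```

```text
t 32.75 pos [524.989 272.407  93.816] yaw z -22.124801854003206 down -0.9999961341503181 open 45.37835441193142 F [-0.092 -0.19  -0.794]
units [  0.054 -19.88    9.197]
```

>>> {"method": "apply_moves", "body": {"steps": [[0,-0.5,0.23,0],[0,-1,0.46,0],[0,-1,0.46,0],[0,-1,0.46,0],[0,-1,0.46,0],[0,-1,0.46,0],[0,-1,0.46,0],[0,-1,0.46,0],[0,-1,0.46,0],[0,-1,0.46,0],[0,-1,0.46,0],[0,-1,0.46,0]]}}

```text
t: 33.95
position: [536.6, -45.8, 90.5]
ee_rot: [-2.863, 1.568, 3.034]
wrist_force: [0.6, -0.1, -0.6]
opening: 45.3
```

>>> {"method": "apply_moves", "body": {"steps": [[0,-1,0.46,0],[0,-1,0.46,0],[0,-1,0.46,0],[0,-1,0.46,0],[0,-1,0.46,0],[0,-1,0.46,0],[0,-1,0.46,0],[0,-0.8,0.4,0],[0,-0.5,0.3,0],[0,0,0,0],[0,0,0,0]]}}

```text
t: 35.05
position: [550.1, -272.7, 91.2]
ee_rot: [2.73, 1.569, 2.343]
wrist_force: [-0.5, 0.8, -1.7]
opening: 45.5
```

```bash
python3 - <<'E'
from h import *;go((550.8,-274.6,30))
E
```

```text
t 35.05 pos [ 550.103 -272.668   91.217] yaw z -22.160432593748954 down -0.9999980317425743 open 45.525078603705936 F [-0.495  0.759 -1.736]
units [ 2.449 -0.063  0.059]
```

>>> {"method": "apply_moves", "body": {"steps": [[0.4,-0.06,0.06,0],[0.6,0,0,0],[0.6,0,0,0],[0.5,0,0,0],[0.35,0,0,0],[0,0,0,0],[0,0,0,0]]}}

```text
t: 35.75
position: [551.7, -275.2, 30.7]
ee_rot: [2.883, 1.571, 2.497]
wrist_force: [-0.2, -0.4, -1.0]
opening: 45.0
```

```bash
python3 - <<'E'
from h import *;go((550.8,-274.6,20))
np.set_printoptions(suppress=True,precision=1)
from bench import imaging
O=np.array([554.1,-266.2]);th=np.radians(68.2);ax=np.array([np.cos(th),np.sin(th)])
T=np.array([550.8,-274.6]);
for n in ('scene','side'):
    c=imaging.capture(n);np.savez(n+'3.npz',**{k:np.array(v) for k,v in c.items()})
    h=cv2.cvtColor(c['pixels'],cv2.COLOR_RGB2HSV)
    # amber bottle is darker/redder than wood: print hue/val near expected foot & neck
    for x in (-50,-30,30,52):
        p=O+ax*x;u,v=proj(c,(*p,62));print(n,x,(u,v),h[int(v+.5),int(u+.5)])
E
```

```text
t 35.75 pos [ 551.692 -275.174   30.67 ] yaw z -22.127190085949792 down -0.999999957679494 open 45.0397922072652 F [-0.198 -0.404 -1.046]
units [ 0.427  0.008 -0.042]
scene -50 (np.float64(155.70023572301426), np.float64(263.91247460456475)) [ 14 229  79]
scene -30 (np.float64(163.4595497490705), np.float64(261.36300839008874)) [102  24  53]
scene 30 (np.float64(186.34996686815487), np.float64(253.8419382433723)) [113  15  68]
scene 52 (np.float64(194.60055236217883), np.float64(251.1310556967935)) [ 16 240  86]
side -50 (np.float64(341.207650255613), np.float64(128.3818512230143)) [113 128   8]
side -30 (np.float64(335.46486607254946), np.float64(130.70014567310622)) [105  64   8]
side 30 (np.float64(317.7660553165521), np.float64(137.84494746974408)) [ 14 251  62]
side 52 (np.float64(311.0934748439693), np.float64(140.53858974921565)) [ 14 255  52]
```

No contact 11 mm above the seat, and the bottle is where expected at foot and neck. I descend in small steps.

>>> {"method": "apply_moves", "body": {"steps": [[0.12,0,0,0],[0.12,0,0,0],[0,0,0,0]]}}

```text
t: 36.15
position: [551.4, -275.0, 24.5]
ee_rot: [2.975, 1.57, 2.588]
wrist_force: [-0.5, -0.2, -2.2]
opening: 45.2
```

>>> {"method": "apply_moves", "body": {"steps": [[0.06,0,0,0],[0,0,0,0]]}}

```text
t: 36.35
position: [551.6, -275.1, 23.1]
ee_rot: [2.914, 1.571, 2.528]
wrist_force: [-0.4, 0.6, -1.4]
opening: 45.3
```

>>> {"method": "apply_moves", "body": {"steps": [[0.05,0,0,0],[0,0,0,0]]}}

```text
t: 36.55
position: [551.7, -275.3, 22.5]
ee_rot: [-1.791, 1.571, -2.177]
wrist_force: [-1.7, 0.4, 3.2]
opening: 45.1
```

>>> {"method": "apply_moves", "body": {"steps": [[0.04,0,0,0],[0,0,0,0]]}}

```text
t: 36.75
position: [551.7, -275.3, 22.4]
ee_rot: [-2.13, 1.571, -2.516]
wrist_force: [-4.3, 2.6, 8.3]
opening: 45.7
```

>>> {"method": "apply_moves", "body": {"steps": [[-0.04,0,-0.06,0],[0,0,0,0],[0.04,0,0,0],[0,0,0,0]], "squeeze": 6}}

```text
t: 37.15
position: [550.2, -274.6, 20.9]
ee_rot: [2.953, 1.571, 2.567]
wrist_force: [-0.5, 0.3, -0.7]
opening: 45.6
```

>>> {"method": "apply_moves", "body": {"steps": [[0.04,0,0,0],[0,0,0,0]]}}

```text
t: 37.35
position: [550.0, -274.5, 20.2]
ee_rot: [3.046, 1.57, 2.659]
wrist_force: [-2.5, 1.5, 4.3]
opening: 46.0
```

>>> {"method": "apply_moves", "body": {"steps": [[0.04,0,0,0],[0,0,0,0]]}}

```text
t: 37.55
position: [549.6, -274.3, 18.9]
ee_rot: [3.002, 1.569, 2.616]
wrist_force: [-4.4, 2.4, 4.2]
opening: 45.9
```

The height matches the nominal seat (TCP 19.2). I ease sideways slightly and open.

>>> {"method": "apply_moves", "body": {"steps": [[-0.02,0,-0.05,0],[0,0,0,0]], "squeeze": 3}}

```text
t: 37.75
position: [549.3, -274.3, 19.3]
ee_rot: [-0.039, 1.57, -0.425]
wrist_force: [1.0, 0.6, -0.1]
opening: 45.9
```

>>> {"method": "apply_moves", "body": {"steps": [[0,0,0,0],[0,0,0,0],[0,0,0,0],[0,0,0,0],[0,0,0,0],[0,0,0,0],[0,0,0,0],[0,0,0,0]], "grip": 0}}

```text
t: 38.55
position: [549.1, -274.2, 19.6]
ee_rot: [-0.69, 1.571, -1.076]
wrist_force: [-0.8, 0.4, 0.3]
opening: 86.6
```

>>> {"method": "apply_moves", "body": {"steps": [[-0.4,0,0,0],[-0.6,0,0,0],[-1,0,0,0],[-1,0,0,0],[-1,0,0,0],[-1,0,0,0],[-1,0,0,0],[0,-1,0,0],[0,-1,0,0],[0,-1,0,0],[0,-1,0,0],[0,-1,0,0]]}}

```text
t: 39.75
position: [502.0, -391.2, 171.6]
ee_rot: [-0.397, 1.569, -0.783]
wrist_force: [0.0, 0.9, -0.9]
opening: 86.7
```

```bash
python3 - <<'E'
from h import *;go((550.8,-274.6,20))
np.set_printoptions(suppress=True,precision=1)
from bench import imaging
O=np.array([554.1,-266.2]);th=np.radians(68.2);ax=np.array([np.cos(th),np.sin(th)])
rays={}
for n in ('scene','side'):
    c=imaging.capture(n);np.savez(n+'4.npz',**{k:np.array(v) for k,v in c.items()})
    a=cv2.resize(c['pixels'],None,fx=4,fy=4,interpolation=cv2.INTER_CUBIC)
    h=cv2.cvtColor(a,cv2.COLOR_RGB2HSV);b=cv2.cvtColor(cv2.resize(load(n+'2')['pixels'],None,fx=4,fy=4,interpolation=cv2.INTER_CUBIC),cv2.COLOR_RGB2HSV)
    u,v=proj(c,(*O,50));z=np.zeros(h.shape[:2],np.uint8);cv2.circle(z,(int(u*4),int(v*4)),170,1,-1)
    m=((h[...,0]<22)&(h[...,1]>200)&(h[...,2]<115)).astype(np.uint8)*z
    dif=(np.abs(a.astype(int)-cv2.resize(load(n+'2')['pixels'],None,fx=4,fy=4,interpolation=cv2.INTER_CUBIC)).sum(2)>60).astype(np.uint8)*z
    m=cv2.morphologyEx(m&dif,cv2.MORPH_OPEN,np.ones((5,5)))
    k,l,st,ce=cv2.connectedComponentsWithStats(m);i=1+np.argmax(st[1:,4]);e=cv2.minAreaRect(np.argwhere(l==i)[:,::-1].astype(np.float32))
    e0=[proj(c,(*(O+ax*x),55)) for x in (-56,56)]
    bp=cv2.boxPoints(e)/4;d=e0[1][0]-e0[0][0],e0[1][1]-e0[0][1]
    print(n,'px',st[i]/4,'axis pred',np.array(e0),'rect',e[1][0]/4,e[1][1]/4,bp.tolist())
    im=a[int(v*4)-200:int(v*4)+200,int(u*4)-200:int(u*4)+200,::-1];cv2.imwrite(f'pics/{n}4.png',im)
    # cap
    q=proj(c,(605.5,-38,16));hh=cv2.cvtColor(c['pixels'],cv2.COLOR_RGB2HSV)
    mm=(hh[...,2]<45).astype(np.uint8);k,l,st,ce=cv2.connectedComponentsWithStats(mm)
    for i in range(1,k):
        if 20<st[i,4]<800 and np.hypot(*(ce[i]-q))<12: rays[n]=ray(c,*ce[i]);print('cap',st[i],ce[i])
print('cap tri',tri(rays['scene'],rays['side']))
E
```

```text
t 39.75 pos [ 501.962 -391.16   171.62 ] yaw z -22.12327370183011 down -0.9999976699533593 open 86.70162092031252 F [ 0.011  0.922 -0.856]
units [6.061 5.06  0.042]
scene px [ 154.2  249.2   43.5   24.  2247.5] axis pred [[153.8 266.3]
 [196.4 252.3]] rect 16.136676788330078 45.203575134277344 [[152.11209106445312, 258.5587158203125], [195.25799560546875, 245.0756378173828], [200.0711669921875, 260.477783203125], [156.92526245117188, 273.96087646484375]]
cap [249 226  10  13 106] [253.6 231.5]
side px [ 309.8  123.2   38.5   25.2 2096.2] axis pred [[342.6 129.9]
 [309.7 143.3]] rect 16.9956111907959 40.120323181152344 [[306.7645568847656, 136.14674377441406], [344.1397399902344, 121.56129455566406], [350.3183898925781, 137.39402770996094], [312.9432067871094, 151.97947692871094]]
cap [256 179  12  15 168] [261.4 186.1]
cap tri (array([606.4, -40. ,  16.5]), [np.float64(0.4346740810013186), np.float64(0.43467408100131444)])
```

```bash
python3 - <<'E'
from h import *
np.set_printoptions(suppress=True,precision=1)
S,D=load('scene4'),load('side4');O=np.array([554.1,-266.2]);th=np.radians(68.2)
for n,a,b in (('neck',(197.66,252.78),(309.85,144.06)),('foot',(154.52,266.26),(347.23,129.48))):
    X,e=tri(ray(S,a[0]-.4,a[1]-.4),ray(D,b[0]-.4,b[1]-.4));p=X[:2]-O
    print(n,X,e[0],p@[np.cos(th),np.sin(th)],p@[-np.sin(th),np.cos(th)])
for n in('scene','side'):
    c=load(n+'4')['pixels'].astype(int);
    from bench import imaging
    d=imaging.capture(n)['pixels'].astype(int)
    C=load(n+'4');u,v=map(int,proj(C,(*O,50)));print(n,'still',np.abs(c-d)[v-20:v+20,u-25:u+25].mean())
    c0=load(n+'0')['pixels'].astype(int)
    for q in ((676,152,30),(497,109,28)):
        u,v=map(int,proj(C,q));print('bystander diff',np.abs(c0-d)[v-12:v+12,u-12:u+12].mean())
E
```

```text
neck [ 575.5 -212.8   54.2] 0.6875685788288167 57.56941532758256 -0.06943352397476588
foot [ 528.  -319.8   56.4] 5.683019772933743 -59.47263382573831 4.34547375887405
scene still 2.2
bystander diff 5.5532407407407405
bystander diff 5.3125
side still 0.7411666666666666
bystander diff 0.9519675925925926
bystander diff 0.8420138888888888
```

```bash
python3 -c "
from bench import r,telemetry;print(telemetry.state()['t']);print(r.close_job())"
```

```text
39.95
the job is handed in; nothing more can be done
None
```

I stood the cap in the steel dish and laid the bottle in the cradle, then handed the job in at 39.95 s of the 64 s allowed. No verdict was reported.

**How it was done:** I lifted the cap off and released it open end down in the dish while the bottle still stood. I then gripped the bottle by its neck, tipped it over its foot edge on clear table, regripped it at its centre of mass and lowered it into the cradle. The highest contact force I read while seating it was about 10 N.

**Last checks:**
- **Cap:** measured at (606, −40), centre height 16.5 mm, which fits an upright cap on the dish floor. It is about 2 mm from the dish centre.
- **Bottle neck:** the neck end is 54 mm up against a nominal 55, sideways offset about 0 mm, and 58 mm along the cradle against a nominal 56.
- **Bottle axis:** it matches the expected line within about 1° in both views, and still pictures showed it at rest.
- **Jar and small bottle:** the side view shows them unchanged.

**What disagreed:**
- **Tool length:** the fingertips are 26.5 mm behind the TCP, not 8 mm ahead as stated. My first grasp closed above the cap for that reason, so I measured the length by touching the table and used that value.
- **First touch in the cradle:** it came about 3 mm too high and slightly to one side. I shifted about 3 mm in all and eased the grip, after which the bottle settled to its expected height.
- **Foot position:** this check was weak. The two views missed each other by nearly 6 mm each, because the foot's round end biases the outline. It read 56 mm up and 4 mm sideways, right at the 4 mm limit.
- **Scene view of the jar and small bottle:** it changed a little more there than the side view did, perhaps from the arm's shadow; I did not check further.
- **Picture limit:** I had used all 12 views, so the final checks are from numbers only.

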